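Eject a cast phone stand from its mould

TASK

The pink phone stand has set in the white mould: swing the orange lug of the blue outer ring clockwise all the way to raise it out of the cavity, without disturbing the brass fine-levelling knob in the ring's middle. Then push the stand, never lifting it, gently across onto the cork pad so that it lies flat and wholly on the pad, and swing the lug all the way back so that the mould is ready for the next pour. Leave everything else on the desk where it is.

Things in the scene. Friction and masses are not known exactly. Their poses are not given: they have to be found in the camera images.
- station: Casting station fixed to the desk; place and yaw vary. Origin: on the desk under the mould's middle. Axes: +y from mould to lift ring, -y from mould to cork pad, +x to the side away from the lug (away from the robot at yaw 0), z up; heights below are above the desk. Plywood base plate 130 (x) x 356 (y) x 8 mm, y from -166 to +190 mm.
- mould_top (a point): Centre of the mould's mouth, z = 46 mm, above the station's origin, axes as the station's. White block 104 (x) x 84 (y) mm; open cavity 68 (x) x 54 (y) x 24 mm deep. In its floor (z = 22 mm) a steel ejector plate 50 x 36 mm, geared to the lift ring: it rises 26 mm at full turn, to 2 mm above the mould's top, and stays where the ring is left.
- bay (a point): Centre of the cork pad's top, station (0, -102) mm, z = 44 mm (2 mm below the mould's top). Axes as the station's. The pad spans y = -60 to +60 mm of this point: at +60 it meets the mould, at -60 it is open (the stand can fall off). Side rails, 6 mm thick, stand 16 mm above the pad along x = -39 and +39 mm (inner faces, 78 mm apart).
- ring_axis (a point): Top centre of the blue ring, on the vertical axis of ring and knob, station (0, +125) mm, z = 33 mm. Ring: 60 mm diameter, z = 16 to 33 mm, on an aluminium disc of 72 mm diameter, top at z = 15 mm. Brass knob in its middle: 28 mm diameter, z = 34 to 59 mm. Axes as the station's; does not turn.
- lift_ring (a joint): Blue outer ring with the orange lug: 0 = ejector fully down (start), 1.4 rad = fully raised, both at stops. Grows clockwise seen from above. Stiff (0.12 Nm), stays where it is left.
- lug (a point): Middle of the orange lug, to pinch from above or push: 50 mm from the ring's axis, z = 38 mm. A radial bar 12 mm thick, 26 to 64 mm from the axis, z = 21 to 51 mm. With the ring at 0 it points from the axis in station direction 195 deg (counter-clockwise from station +x), so station (-48, +112) mm; at 1.4 rad, 115 deg. The point moves with the lug.
- fine_mark (a point): End of the black pointer on top of the brass fine-levelling knob, 13 mm from its axis, z = 59 mm. The knob runs freely and turns if brushed; its angle differs each time and must be kept.
- cast_mid (a point): Centre, half-way up, of the pink phone stand: 64 (x) x 50 (y) x 24 mm tall, about 90 g, loose. At the start its axes are the station's: back wall 16 mm thick, 24 mm tall, on its +y side; lip 10 mm thick, 18 mm tall, on its -y side; floor 10 mm. Starts sunk, top flush with the mould (centre z = 34 mm), 2 mm play round; raised, its underside is at z = 48 mm.
- teal_stand: finished teal phone stand, same shape as the pink one (64 x 50 x 24 mm); loose bystander. Origin: centre of its underside.
- phone: phone with yellow back lying flat, 72 x 150 x 9 mm; loose bystander. Origin: centre of its underside.
- thermos: black vacuum flask, 66 mm diameter, 210 mm tall; loose bystander. Origin: centre of its underside.
- resin_a: amber resin bottle, 52 mm diameter, 120 mm tall; loose bystander. Origin: centre of its underside.
- resin_b: clear hardener bottle with blue cap, 52 mm diameter, 120 mm tall; loose bystander. Origin: centre of its underside.
- mix_cup: white mixing cup, 64 mm diameter, 70 mm tall; loose bystander. Origin: centre of its underside.
- cream_jar: white jar with pink cap, 60 mm diameter, 50 mm tall; loose bystander. Origin: centre of its underside.
- casting: The same pink stand; origin: centre of its underside, 12 mm below point cast_mid.

How it is judged:
By the outcome, as a careful person would: the job done as asked, in the order asked, and still so for the second after the job is handed in, with the robot touching nothing.
It also fails if it takes over 58 s, if anything falls off the work surface, if the arm or the gripper's body presses on something with over 40 N, if the wrist force passes 120 N, or if a joint passes its speed limit or range.

ROBOT

A 6-joint arm with a two-finger parallel gripper is mounted at the origin on the work surface. World frame = base frame: x ahead of the robot, y to its left, z up, the work surface at z = 0. Lengths are in m, angles in rad, forces in N, time in s.
With the tool pointing down it reaches from about 0.35 to 0.875 m from the base axis. Payload 4.2 kg.
Tool frame: the origin (TCP) lies between the finger pads; the fingertips stand finger_overhang ahead of it and the grasp point (between the pads) lies 3 mm ahead of it (finger_overhang is the distance from the TCP to the fingertips, in m); z points along the fingers, y is the line along which they close (so a half turn about z gives the same grasp; the last joint's range is limited). The gripper opens to 85 mm and grips with 20 to 120 N. Pads are 22 mm wide; open, the fingers measure 114 mm over their backs; the gripper's body (76 mm by 85 mm) begins 54 mm behind the grasp point. The pads swing forward as they close: fully open they stand 13 mm farther back than shut.
Start: joints at [-1.061, 0.385, 0.008, 0, -1.194, -0.259], TCP at [0.155, -0.605, 0.253] pointing down, gripper open.
Joint ranges: [-3.14, 3.14], [-1.21, 2.06], [-1.07, 1.41], [-3.16, 2.05], [-2.99, -0.16], [-3.1, 3.1]. Speed limits (rad/s): [2.79, 2.79, 3.14, 3.14, 3.14, 3.14].

INTERFACE

Orientations are given as a unit quaternion [w, x, y, z].
In Python, from bench import observe, capture, camera_info, finish_job, finger_overhang gives the robot as it stands.
- The arm moves only by the shell command python3 -m jog 'ROWS' [FORCE]. ROWS is JSON, a list of rows, each an object with "rotation": the turn, a rotation vector about the tool's x, y, z scaled (see below), a list of three; "offset": the shift along the tool's x, y, z scaled (see below), a list of three; "gripper": the opening, from -1 (shut) to 1 (fully open). A call has 1 to 5 rows; each row shifts and turns the commanded pose from where the row before left it, along the tool's axes as they then stand; what a row does not reach is not made up. The controller multiplies each number of a shift by 500 mm and each number of a turn by 2 pi rad. A row lasts 1/12 s, in which the tool goes at most 41.7 mm and 7.16 degrees, less where a joint would pass 70% of its speed; a pose out of reach is approached as far as the arm can. A call with a number of a shift or a turn outside -1 to 1 is refused whole. A call with a gripper value outside its range is refused whole. The fingers move at their own pace and stop on an object; FORCE is the grip in N (left out, the last holds). Time passes only in rows, so rows that do not move let the fingers close. It gives the time, the measured TCP pose, the force, the opening and the grip force at its end, in the units of the state.
- observe(): the state, without advancing time (a new reading comes with each control period).
- capture(name): name is "scene" or "top" or "wrist"; returns the picture (400x640x3 uint8, red, green, blue); there is no depth.
- camera_info(name): a dict with "intrinsics" (3x3 intrinsics, pixels), "rvec" (rotation vector, rad) and "tvec" (3), from world to camera coordinates, as OpenCV has them; the wrist camera has in their place "hand_eye" (4x4, takes a point from camera to tool coordinates, whose origin is the TCP and whose axes are the flange's). Camera axes: x right, y down, z forward; pixel columns grow to the right and rows downward; lengths in m; the calibration is good to about 2 mm. A picture is of the moment at which its call begins: read the wrist's pose just before it. camera_info takes no time and is no camera call.
- finish_job(): hands the job in; it is judged then, once.
The state is a dict: "t": time; "joints": joint angles; "qd": joint speeds; "effort": joint torques, N m; "ee_pos": TCP position; "orientation": TCP orientation; "ft_force": force on the tool from outside, world axes, zero at the start; "wrist_torque": the same for the moment, N m; "opening": finger opening in m; "finger_force": force on a finger pad.
Only numpy, scipy, OpenCV 4.12 (cv2) and the standard library are available. Lean on these libraries where they do the work, as an engineer would, in place of code of your own. Each camera call takes 0.05 s, during which the arm holds its last target. There are 200 camera calls.

## Working session

There is one attempt and no reset: what is moved stays moved. The work goes in short steps, Python scripts to look and compute and a shell command to move; the robot and the scene stay as the last step left them, time stands still between calls to the robot, and variables do not carry over. Pictures are saved under pics/ and viewed, at most 13 in all, crops included, and the job is handed in when it is done.

```bash
mkdir -p pics; ls; python3 - <<'E'
from bench import *
import cv2,numpy as np
s=observe();print(s);print(finger_overhang)
for n in("scene","top"):
    cv2.imwrite(f"pics/{n}0.png",capture(n)[:,:,::-1]);print(n,camera_info(n))
print(camera_info("wrist"))
E
```

```text
pics
{'t': 0.0, 'joints': array([-1.06138367e+00,  3.85534286e-01,  6.61375070e-03, -4.90402563e-04,
       -1.19399789e+00, -2.58587052e-01]), 'qd': array([-0.00105236,  0.00047793,  0.00196566,  0.00015289, -0.00054602,
       -0.0005166 ]), 'effort': array([ 2.00949602e-03, -3.92289591e+01,  1.88401115e+01,  4.18608025e+00,
       -4.70734405e-03,  2.42428882e-05]), 'ee_pos': array([ 0.15500173, -0.60491496,  0.25223153]), 'orientation': array([-1.86195771e-04, -1.24994476e-01,  9.92156844e-01,  1.06915506e-03]), 'ft_force': array([-0.34990494, -0.60143051, -0.42615774]), 'wrist_torque': array([ 0.02012909,  0.00576132, -0.00818519]), 'finger_force': 0.0, 'opening': 0.08517123376445118}
0.022
scene {'intrinsics': array([[436.3447279 ,   0.        , 323.87669232],
       [  0.        , 436.3447279 , 194.51539147],
       [  0.        ,   0.        ,   1.        ]]), 'rvec': array([ 1.90389334,  1.36788028, -0.62132863]), 'tvec': array([-0.1548071 , -0.22734779,  1.82784169])}
top {'intrinsics': array([[428.74820879,   0.        , 322.51463209],
       [  0.        , 428.74820879, 193.63274823],
       [  0.        ,   0.        ,   1.        ]]), 'rvec': array([ 2.14315407, -2.19486615,  0.1300579 ]), 'tvec': array([0.01455392, 0.49461401, 1.42377964])}
{'intrinsics': array([[297.83310177,   0.        , 318.04205027],
       [  0.        , 297.83310177, 196.49699765],
       [  0.        ,   0.        ,   1.        ]]), 'hand_eye': array([[-1.35114879e-03, -9.48282920e-01, -3.17423500e-01,
         8.04570948e-02],
       [ 9.99998913e-01, -1.46878729e-03,  1.31302761e-04,
        -2.42372260e-04],
       [-5.90739767e-04, -3.17422977e-01,  9.48283873e-01,
        -1.19980582e-01],
       [ 0.00000000e+00,  0.00000000e+00,  0.00000000e+00,
         1.00000000e+00]])}
```

View pics/top0.png

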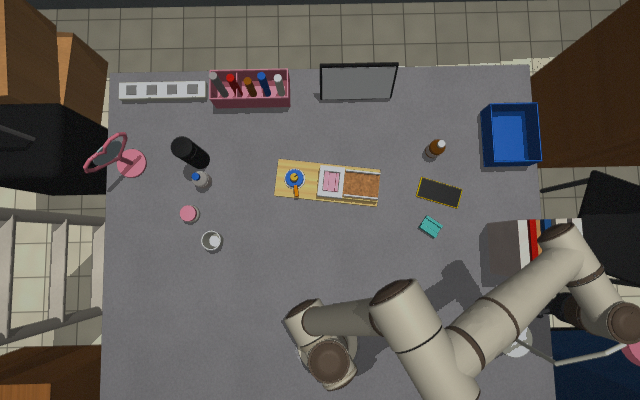

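View pics/scene0.png

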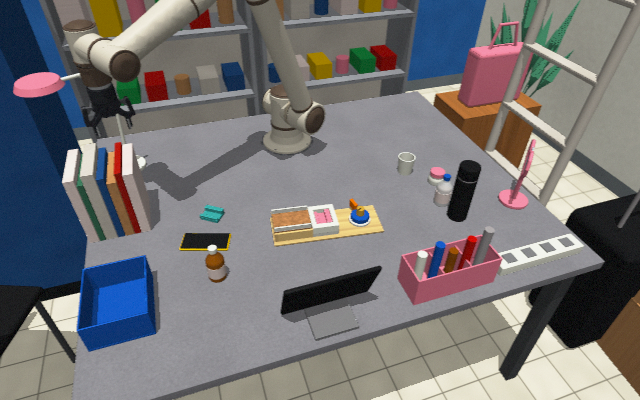

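The top view shows the station at about (330,183), with the ring at (294,179), the pink stand at (331,182) and the cork at (362,185). The lug points down towards the robot at (296,192). The nearest bystanders are the phone at (439,192) and the teal stand at (430,226), both clear of the station.

```bash
cat > h.py <<'E'
import cv2,numpy as np
from bench import *
from scipy.spatial.transform import Rotation as R
def cam(n,s=None):
    i=camera_info(n);K=i["intrinsics"]
    if n!="wrist":
        M=R.from_rotvec(i["rvec"]).as_matrix();return K,M,np.array(i["tvec"])
    s=s or observe();T=np.eye(4);T[:3,:3]=R.from_quat(s["orientation"],scalar_first=True).as_matrix();T[:3,3]=s["ee_pos"]
    W=np.linalg.inv(T@i["hand_eye"]);return K,W[:3,:3],W[:3,3]
def pix2w(c,uv,z):
    K,M,t=c;d=M.T@np.linalg.inv(K)@np.array([*uv,1.]);o=-M.T@t
    return o+d*(z-o[2])/d[2]
def proj(c,P):
    K,M,t=c;q=(np.atleast_2d(P)@M.T+t)@K.T;return q[:,:2]/q[:,2:]
def blob(hsv,lo,hi,roi):
    m=cv2.inRange(hsv,np.array(lo),np.array(hi));k=np.zeros_like(m);u0,v0,u1,v1=roi;k[v0:v1,u0:u1]=m[v0:v1,u0:u1]
    n,l,st,ce=cv2.connectedComponentsWithStats(k);j=1+np.argmax(st[1:,4]);return ce[j],st[j,4]
E
python3 - <<'E'
from h import *
im=cv2.imread("pics/top0.png");h=cv2.cvtColor(im,cv2.COLOR_BGR2HSV);c=cam("top")
roi=(265,150,390,215)
for n,lo,hi,z in(("pink",(150,40,120),(179,255,255),.046),("cork",(5,100,60),(14,255,200),.044),("blue",(100,120,60),(125,255,255),.033),("orange",(8,200,180),(18,255,255),.045),("ply",(15,60,120),(28,200,255),.008),("white",(0,0,190),(179,40,255),.046)):
    try:
        p,a=blob(h,lo,hi,roi);print(n,p,a,pix2w(c,p,z).round(4))
    except Exception as e: print(n,e)
cv2.imwrite("pics/crop0.png",cv2.resize(im[145:220,265:395],None,fx=6,fy=6,interpolation=cv2.INTER_CUBIC))
E
```

```text
pink [330.51071429 181.25357143] 280 [ 0.5339 -0.0248  0.046 ]
cork [360.5734127  184.09722222] 504 [ 0.5222 -0.1255  0.044 ]
blue [294.20338983 177.91525424] 177 [0.5499 0.0973 0.033 ]
orange [295.59259259 190.62962963] 27 [0.5051 0.0927 0.045 ]
ply [309.95756808 180.63267891] 1579 [0.5429 0.0446 0.008 ]
white [330.83841463 181.3445122 ] 328 [ 0.5335 -0.0259  0.046 ]
```

View pics/crop0.png

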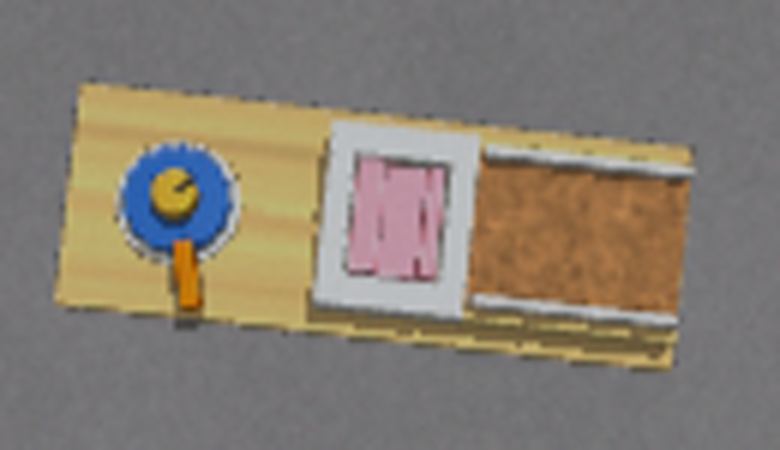

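Rough fit: yaw is about -0.125 rad and the mould is at (0.534,-0.025), with ring spacing 123 mm against the nominal 125. Next I write a planner that prints rows, then go above the ring.

```bash
cat >> h.py <<'E'
def tool():
    s=observe();return np.array(s["ee_pos"]),R.from_quat(s["orientation"],scalar_first=True)
def down(yaw): # tool pointing down, tool y at angle yaw ccw from world y
    return R.from_euler("z",yaw)*R.from_matrix([[-1,0,0],[0,1,0],[0,0,-1]])
def yawof(r):
    y=r.as_matrix()[:,1];return np.arctan2(-y[0],y[1])
def rows(poses,start=None):
    "print row numbers from start through poses [(pos,yaw)]"
    p,r=start or tool()
    for q,yaw in poses:
        r2=down(yaw);o=r.inv().apply(np.array(q)-p)/.5;w=(r.inv()*r2).as_rotvec()/(2*np.pi)
        print(o.round(4).tolist(),w.round(4).tolist());p,r=np.array(q),r2
def stat():
    s=observe();p,r=tool();print("t",s["t"],"p",p.round(4),"yaw",yawof(r).round(4),"F",np.round(s["ft_force"],1),"op",round(s["opening"],4),"j",np.round(s["joints"],2))
E
python3 -m jog '[{"rotation":[0,0,0],"offset":[0,0,-0.08],"gripper":1},{"rotation":[0,0,0],"offset":[0,0,-0.08],"gripper":1},{"rotation":[0,0,-0.019],"offset":[0,0.08,0],"gripper":1},{"rotation":[0,0,-0.019],"offset":[0,0.08,0],"gripper":1},{"rotation":[0,0,-0.019],"offset":[0,0.08,0],"gripper":1}]' 40
python3 - <<'E'
from h import *
stat()
p,r=tool();y=yawof(r);N=20
T=np.array([.44,.04,.36]);Y=np.pi-.125
rows([(p+(T-p)*(i+1)/N,y+(Y-y)*(i+1)/N) for i in range(N)])
E
```

```text
t: 0.52
ee_pos: [0.1121, -0.4928, 0.3329]
orientation: [0.0, -0.303, 0.953, 0.0]
ft_force: [0.5, 0.7, 0.4]
opening: 0.0854
finger_force: 0.0
t 0.5167 p [ 0.1121 -0.4928  0.3329] yaw 0.6153 F [0.5 0.7 0.4] op 0.0854 j [-1.03  0.13 -0.14 -0.   -1.3   0.07]
[-0.0575, 0.0246, -0.0027] [0.0, 0.0001, -0.0191]
[-0.0601, 0.0175, -0.0027] [0.0, 0.0, -0.0191]
[-0.0617, 0.0102, -0.0027] [0.0, 0.0, -0.0191]
[-0.0625, 0.0027, -0.0027] [0.0, 0.0, -0.0191]
[-0.0624, -0.0048, -0.0027] [0.0, 0.0, -0.0191]
[-0.0614, -0.0122, -0.0027] [0.0, 0.0, -0.0191]
[-0.0595, -0.0195, -0.0027] [0.0, 0.0, -0.0191]
[-0.0567, -0.0265, -0.0027] [0.0, 0.0, -0.0191]
[-0.0531, -0.0331, -0.0027] [0.0, 0.0, -0.0191]
[-0.0488, -0.0392, -0.0027] [0.0, 0.0, -0.0191]
[-0.0437, -0.0447, -0.0027] [0.0, 0.0, -0.0191]
[-0.0381, -0.0497, -0.0027] [0.0, 0.0, -0.0191]
[-0.0318, -0.0539, -0.0027] [0.0, 0.0, -0.0191]
[-0.0252, -0.0573, -0.0027] [0.0, 0.0, -0.0191]
[-0.0181, -0.0599, -0.0027] [0.0, 0.0, -0.0191]
[-0.0108, -0.0616, -0.0027] [0.0, 0.0, -0.0191]
[-0.0033, -0.0625, -0.0027] [0.0, 0.0, -0.0191]
[0.0042, -0.0624, -0.0027] [0.0, 0.0, -0.0191]
[0.0116, -0.0615, -0.0027] [0.0, 0.0, -0.0191]
[0.0189, -0.0596, -0.0027] [0.0, 0.0, -0.0191]
```

```bash

python3 -m jog '[{"rotation":[0,0,-0.0191],"offset":[-0.0575,0.0246,-0.0027],"gripper":1},{"rotation":[0,0,-0.0191],"offset":[-0.0601,0.0175,-0.0027],"gripper":1},{"rotation":[0,0,-0.0191],"offset":[-0.0617,0.0102,-0.0027],"gripper":1},{"rotation":[0,0,-0.0191],"offset":[-0.0625,0.0027,-0.0027],"gripper":1},{"rotation":[0,0,-0.0191],"offset":[-0.0624,-0.0048,-0.0027],"gripper":1}]' >/dev/null
python3 -m jog '[{"rotation":[0,0,-0.0191],"offset":[-0.0614,-0.0122,-0.0027],"gripper":1},{"rotation":[0,0,-0.0191],"offset":[-0.0595,-0.0195,-0.0027],"gripper":1},{"rotation":[0,0,-0.0191],"offset":[-0.0567,-0.0265,-0.0027],"gripper":1},{"rotation":[0,0,-0.0191],"offset":[-0.0531,-0.0331,-0.0027],"gripper":1},{"rotation":[0,0,-0.0191],"offset":[-0.0488,-0.0392,-0.0027],"gripper":1}]' >/dev/null
python3 - <<'E'
from h import *
stat()
p,r=tool();y=yawof(r);N=11
T=np.array([.58,.03,.34]);Y=np.pi-.125
rows([(p+(T-p)*(i+1)/N,y+(Y-y)*(i+1)/N) for i in range(N)])
E
```

```text
t 1.35 p [ 0.2778 -0.2272  0.3467] yaw 1.8147 F [ 1.8 -0.3  0.3] op 0.0853 j [-0.22 -0.16 -0.39 -0.   -1.34  0.47]
[-0.0321, -0.0646, 0.0012] [-0.0, 0.0, -0.0174]
[-0.0249, -0.0677, 0.0012] [0.0, 0.0, -0.0174]
[-0.0173, -0.07, 0.0012] [0.0, 0.0, -0.0174]
[-0.0096, -0.0715, 0.0012] [0.0, 0.0, -0.0174]
[-0.0017, -0.0721, 0.0012] [0.0, 0.0, -0.0174]
[0.0061, -0.0719, 0.0012] [0.0, 0.0, -0.0174]
[0.0139, -0.0708, 0.0012] [0.0, 0.0, -0.0174]
[0.0216, -0.0689, 0.0012] [0.0, 0.0, -0.0174]
[0.029, -0.0661, 0.0012] [0.0, 0.0, -0.0174]
[0.036, -0.0625, 0.0012] [0.0, 0.0, -0.0174]
[0.0426, -0.0582, 0.0012] [0.0, 0.0, -0.0174]
```

```bash

python3 -m jog '[{"rotation":[0,0,-0.0174],"offset":[-0.0321,-0.0646,0.0012],"gripper":1},{"rotation":[0,0,-0.0174],"offset":[-0.0249,-0.0677,0.0012],"gripper":1},{"rotation":[0,0,-0.0174],"offset":[-0.0173,-0.07,0.0012],"gripper":1},{"rotation":[0,0,-0.0174],"offset":[-0.0096,-0.0715,0.0012],"gripper":1},{"rotation":[0,0,-0.0174],"offset":[-0.0017,-0.0721,0.0012],"gripper":1}]' >/dev/null
python3 -m jog '[{"rotation":[0,0,-0.0174],"offset":[0.0061,-0.0719,0.0012],"gripper":1},{"rotation":[0,0,-0.0174],"offset":[0.0139,-0.0708,0.0012],"gripper":1},{"rotation":[0,0,-0.0174],"offset":[0.0216,-0.0689,0.0012],"gripper":1},{"rotation":[0,0,-0.0174],"offset":[0.029,-0.0661,0.0012],"gripper":1},{"rotation":[0,0,-0.0174],"offset":[0.036,-0.0625,0.0012],"gripper":1}]' >/dev/null
python3 -m jog '[{"rotation":[0,0,-0.0174],"offset":[0.0426,-0.0582,0.0012],"gripper":1},{"rotation":[0,0,0],"offset":[0,0,0],"gripper":1},{"rotation":[0,0,0],"offset":[0,0,0],"gripper":1}]' >/dev/null
python3 - <<'E'
from h import *
stat()
import pickle
s=observe();im=capture("wrist")[:,:,::-1].copy();cv2.imwrite("pics/w1.png",im);pickle.dump(s,open("w1.pkl","wb"))
# overlay of rough model
c=cam("wrist",s)
def st(o,yaw,P):
    P=np.atleast_2d(P);return R.from_euler("z",yaw).apply(P)+[o[0],o[1],0]
o,y=(.534,-.025),-.125
P=np.array([[-52,-42,46],[52,-42,46],[52,42,46],[-52,42,46],[-65,-166,8],[65,-166,8],[65,190,8],[-65,190,8],[0,125,59],[0,125,33],[-48,112,51],[-39,-162,60],[39,-162,60]])/1e3
q=proj(c,st(o,y,P));print(q.round(0).tolist())
for a in q: cv2.circle(im,tuple(int(v) for v in a),2,(0,0,255),-1)
cv2.imwrite("pics/w1o.png",im)
E
```

```text
t 2.4333 p [0.5819 0.028  0.3381] yaw 3.0125 F [-0.6 -0.1  0.9] op 0.0852 j [ 0.33  0.27  0.05 -0.   -1.36  1.12]
[[386.0, 220.0], [391.0, 150.0], [330.0, 151.0], [330.0, 220.0], [456.0, 217.0], [469.0, 137.0], [230.0, 138.0], [238.0, 219.0], [271.0, 190.0], [274.0, 184.0], [282.0, 219.0], [472.0, 215.0], [481.0, 161.0]]
```

View pics/w1o.png

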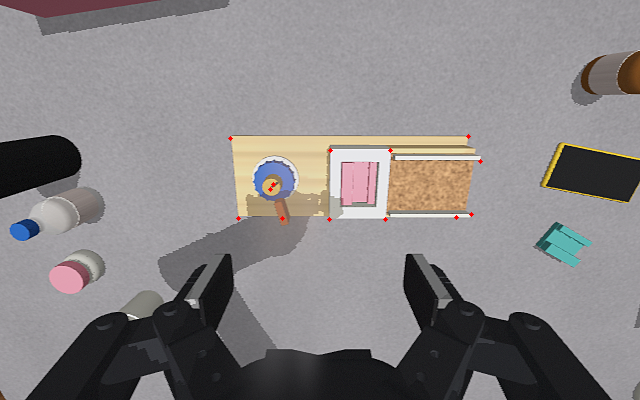

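The overlay of the rough pose lands within about 2 px on the plate corners (230,138) and (469,137), the mould corners and the knob (271,186). The lug is at about (283,208). I'll zoom to refine.

```bash
python3 - <<'E'
import cv2
im=cv2.imread("pics/w1.png")[125:235,225:490]
cv2.imwrite("pics/w1z.png",cv2.resize(im,None,fx=3,fy=3,interpolation=cv2.INTER_CUBIC))
E
```

```text
(no output)
```

View pics/w1z.png

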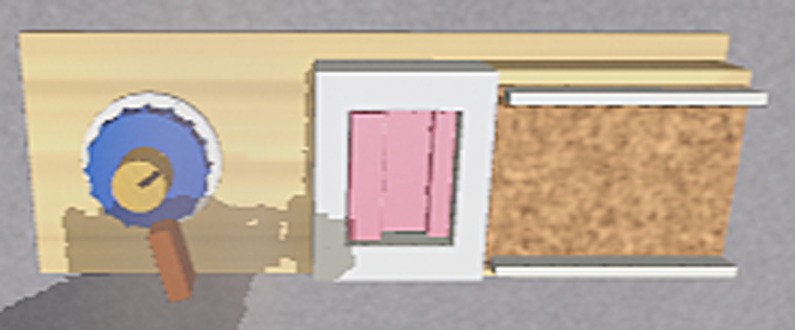

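```bash
cat > fit.py <<'E'
from h import *
import pickle
from scipy.optimize import least_squares
s=pickle.load(open("w1.pkl","rb"))
M=np.array([[52,42,46],[52,-42,46],[-52,-42,46],[-52,42,46]])/1e3
B=np.array([[65,190,8],[65,-166,8],[-65,-166,8],[-65,190,8]])/1e3
kn=np.array([[0,125,59]])/1e3
W=(np.array([[316,70],[497,70],[481,279],[314,281],[20,33],[727,34],[40,273],[139,186]])+.5)/3-.5+[225,125]
PW=np.vstack([M,B[[0,1,3]],kn])
T=(np.array([[332,122],[480,138],[465,318],[315,300],[80,85],[690,147],[668,368],[57,303]])+.5)/6-.5+[265,145]
PT=np.vstack([M,B])
cw,ct=cam("wrist",s),cam("top")
def stw(v,P): return R.from_euler("z",v[2]).apply(P)+[v[0],v[1],0]
fw=lambda v:(proj(cw,stw(v,PW))-W).ravel()
ft=lambda v:(proj(ct,stw(v,PT))-T).ravel()
x0=[.534,-.025,-.125]
if __name__=="__main__":
  for n,f,sc in(("w",fw,1),("t",ft,1),("both",lambda v:np.r_[fw(v),1.5*ft(v)],1)):
    r=least_squares(f,x0,x_scale=[.01,.01,.05]);print(n,r.x.round(4),np.abs(r.fun).max().round(2));print(r.fun.reshape(-1,2).round(1).tolist())
E
python3 fit.py
```

```text
w [ 0.537  -0.025  -0.1318] 1.76
[[0.1, 0.3], [0.5, 0.4], [0.3, 0.3], [-0.2, -0.5], [-1.4, -0.4], [1.8, -0.4], [-0.7, 0.5], [-0.5, 0.3]]
t [ 0.5346 -0.0258 -0.1273] 0.9
[[0.0, -0.4], [0.2, -0.5], [-0.4, 0.1], [-0.4, 0.5], [-0.2, -0.4], [0.6, -0.1], [0.9, 0.4], [-0.7, 0.5]]
both [ 0.5363 -0.0252 -0.1311] 1.9
[[0.3, 0.8], [0.7, 0.9], [0.5, 0.7], [0.0, -0.0], [-1.2, 0.2], [1.9, -0.0], [-0.4, 0.9], [-0.2, 0.8], [-0.2, -1.4], [0.1, -1.4], [-0.9, -0.6], [-0.9, -0.1], [-0.4, -1.6], [0.7, -0.6], [1.0, 0.1], [-1.4, -0.4]]
```

```bash
cat >> h.py <<'E'
ST=(.536,-.0252,-.129)
def S(x,y,z): return R.from_euler("z",ST[2]).apply([x,y,z])+[ST[0],ST[1],0]
def lug(a,z,r=.05):
    th=np.deg2rad(195)-a; return S(r*np.cos(th),.125+r*np.sin(th),z),ST[2]+th
def path(q,yaw,n):
    p,r=tool();y=yawof(r);yaw=y+(yaw-y+np.pi)%(2*np.pi)-np.pi
    rows([(p+(np.array(q)-p)*(i+1)/n,y+(yaw-y)*(i+1)/n) for i in range(n)])
E
python3 - <<'E'
from h import *
q,y=lug(0,.13);print(q,y);path(q,y,6)
E
```

```text
[0.50252056 0.09214091 0.13      ] 3.2743920413889427
[-0.0286, -0.0182, 0.0697] [0.0001, 0.0004, -0.007]
[-0.028, -0.0193, 0.0697] [0.0, 0.0, -0.007]
[-0.0271, -0.0205, 0.0697] [-0.0, 0.0, -0.007]
[-0.0262, -0.0217, 0.0697] [0.0, 0.0, -0.007]
[-0.0252, -0.0228, 0.0697] [0.0, 0.0, -0.007]
[-0.0242, -0.0239, 0.0697] [0.0, 0.0, -0.007]
```

```bash

python3 -m jog '[{"rotation":[0,0,-0.007],"offset":[-0.0286,-0.0182,0.0697],"gripper":0.1},{"rotation":[0,0,-0.007],"offset":[-0.028,-0.0193,0.0697],"gripper":0.1},{"rotation":[0,0,-0.007],"offset":[-0.0271,-0.0205,0.0697],"gripper":0.1},{"rotation":[0,0,-0.007],"offset":[-0.0262,-0.0217,0.0697],"gripper":0.1},{"rotation":[0,0,-0.007],"offset":[-0.0252,-0.0228,0.0697],"gripper":0.1}]' >/dev/null
python3 -m jog '[{"rotation":[0,0,-0.007],"offset":[-0.0242,-0.0239,0.0697],"gripper":0.1},{"rotation":[0,0,0],"offset":[0,0,0],"gripper":0.1},{"rotation":[0,0,0],"offset":[0,0,0],"gripper":0.1}]' >/dev/null
python3 - <<'E'
from h import *
import pickle
stat()
s=observe();im=capture("wrist")[:,:,::-1].copy();cv2.imwrite("pics/w2.png",im);pickle.dump(s,open("w2.pkl","wb"))
c=cam("wrist",s)
for P in (lug(0,.051)[0],lug(0,.051,.064)[0],S(0,.125,.059),S(-.052,.042,.046),S(.052,.042,.046),S(.065,.190,.008)):
    a=proj(c,P)[0];print(a.round(0));cv2.circle(im,tuple(int(v) for v in a),3,(0,255,0),-1)
cv2.imwrite("pics/w2o.png",im)
q,y=lug(0,.043);path(q,y,4)
E
```

```text
t 3.15 p [0.5013 0.0907 0.1308] yaw -3.0079 F [ 0.8 -0.6  0.8] op 0.047 j [ 0.5   0.32 -0.44  0.   -0.82  1.21]
[316. 215.]
[316. 233.]
[316. 148.]
[404. 239.]
[459. 100.]
[252.  26.]
[-0.0005, -0.0005, 0.0448] [0.0, -0.0004, 0.0]
[-0.0004, -0.0005, 0.0448] [0.0, 0.0, 0.0]
[-0.0004, -0.0005, 0.0448] [0.0, 0.0, 0.0]
[-0.0004, -0.0005, 0.0448] [0.0, 0.0, 0.0]
```

View pics/w2o.png

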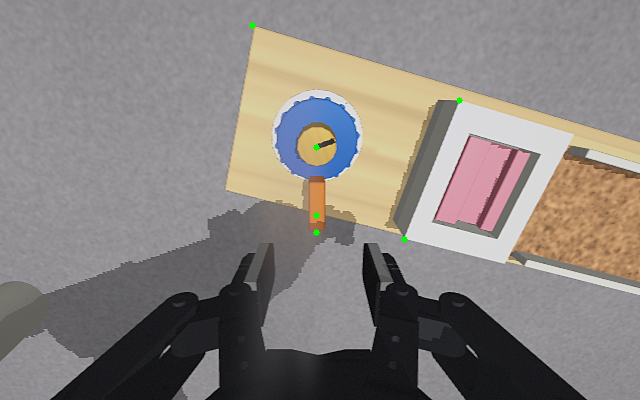

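Ring, knob (316,146), lug (316,205) and mould corners all match the model, and the fingers straddle the lug line. The pointer tip is at (334,140). I descend and pinch.

```bash

python3 -m jog '[{"rotation":[0,0,0],"offset":[-0.001,-0.001,0.0448],"gripper":0.1},{"rotation":[0,0,0],"offset":[-0.001,-0.001,0.0448],"gripper":0.1},{"rotation":[0,0,0],"offset":[0,0,0.0448],"gripper":0.1},{"rotation":[0,0,0],"offset":[0,0,0.0448],"gripper":0.1},{"rotation":[0,0,0],"offset":[0,0,0],"gripper":0.1}]' >/dev/null
python3 -c 'from h import *;stat()'
python3 -m jog '[{"rotation":[0,0,0],"offset":[0,0,0],"gripper":-1},{"rotation":[0,0,0],"offset":[0,0,0],"gripper":-1},{"rotation":[0,0,0],"offset":[0,0,0],"gripper":-1},{"rotation":[0,0,0],"offset":[0,0,0],"gripper":-1},{"rotation":[0,0,0],"offset":[0,0,0],"gripper":-1}]' 40
python3 - <<'E'
from h import *
stat()
p,r=tool();y0=yawof(r)
N=16;A=1.44
rows([(lug(A*(i+1)/N,p[2]-.0)[0],lug(A*(i+1)/N,0)[1]) for i in range(N)],(lug(0,p[2])[0],down(lug(0,0)[1])))
E
```

```text
t 3.6167 p [0.5016 0.0916 0.0404] yaw -3.0102 F [-0.9  0.3  0.1] op 0.047 j [ 0.5   0.46 -0.52 -0.   -0.59  1.2 ]
t: 4.03
ee_pos: [0.5034, 0.0926, 0.0438]
orientation: [-0.0, 0.998, 0.067, 0.002]
ft_force: [1.1, -5.3, 6.6]
opening: 0.0113
finger_force: 39.1
t 4.0333 p [0.5034 0.0926 0.0438] yaw -3.0082 F [ 1.1 -5.3  6.6] op 0.0113 j [ 0.5   0.45 -0.52  0.   -0.59  1.2 ]
[0.0004, -0.009, 0.0] [0.0, 0.0, 0.0143]
[0.0004, -0.009, 0.0] [0.0, 0.0, 0.0143]
[0.0004, -0.009, 0.0] [0.0, 0.0, 0.0143]
[0.0004, -0.009, 0.0] [0.0, 0.0, 0.0143]
[0.0004, -0.009, 0.0] [0.0, 0.0, 0.0143]
[0.0004, -0.009, 0.0] [0.0, 0.0, 0.0143]
[0.0004, -0.009, 0.0] [0.0, 0.0, 0.0143]
[0.0004, -0.009, 0.0] [0.0, 0.0, 0.0143]
[0.0004, -0.009, 0.0] [0.0, 0.0, 0.0143]
[0.0004, -0.009, 0.0] [0.0, 0.0, 0.0143]
[0.0004, -0.009, 0.0] [0.0, 0.0, 0.0143]
[0.0004, -0.009, 0.0] [0.0, 0.0, 0.0143]
[0.0004, -0.009, 0.0] [0.0, 0.0, 0.0143]
[0.0004, -0.009, 0.0] [0.0, 0.0, 0.0143]
[0.0004, -0.009, 0.0] [0.0, 0.0, 0.0143]
[0.0004, -0.009, 0.0] [0.0, 0.0, 0.0143]
```

```bash

python3 -m jog '[{"rotation":[0,0,0.0095],"offset":[0.0002,-0.006,0],"gripper":-1},{"rotation":[0,0,0.0095],"offset":[0.0002,-0.006,0],"gripper":-1},{"rotation":[0,0,0.0095],"offset":[0.0002,-0.006,0],"gripper":-1},{"rotation":[0,0,0.0095],"offset":[0.0002,-0.006,0],"gripper":-1},{"rotation":[0,0,0.0095],"offset":[0.0002,-0.006,0],"gripper":-1}]'
python3 -m jog '[{"rotation":[0,0,0.0095],"offset":[0.0002,-0.006,0],"gripper":-1},{"rotation":[0,0,0.0095],"offset":[0.0002,-0.006,0],"gripper":-1},{"rotation":[0,0,0.0095],"offset":[0.0002,-0.006,0],"gripper":-1},{"rotation":[0,0,0.0095],"offset":[0.0002,-0.006,0],"gripper":-1},{"rotation":[0,0,0.0095],"offset":[0.0002,-0.006,0],"gripper":-1}]'
python3 - <<'E'
from h import *
stat()
p,r=tool();print("ideal",lug(.0095*2*np.pi*10,.043))
E
```

```text
t: 4.45
ee_pos: [0.5038, 0.1071, 0.0438]
orientation: [-0.0, 0.997, -0.083, 0.002]
ft_force: [3.3, -7.9, 5.7]
opening: 0.0117
finger_force: 39.0
t: 4.87
ee_pos: [0.5084, 0.1208, 0.0438]
orientation: [-0.0, 0.973, -0.231, 0.002]
ft_force: [3.9, -10.3, 6.8]
opening: 0.0112
finger_force: 39.0
t 4.8667 p [0.5084 0.1208 0.0438] yaw 2.6762 F [  3.9 -10.3   6.8] op 0.0112 j [ 0.55  0.47 -0.49  0.   -0.61  0.56]
ideal (array([0.50736915, 0.12114243, 0.043     ]), np.float64(2.6774894372068823))
```

Following the arc well; forces are small. I carry on to the stop.

```bash

python3 -m jog '[{"rotation":[0,0,0.0095],"offset":[0.0002,-0.006,0],"gripper":-1},{"rotation":[0,0,0.0095],"offset":[0.0002,-0.006,0],"gripper":-1},{"rotation":[0,0,0.0095],"offset":[0.0002,-0.006,0],"gripper":-1},{"rotation":[0,0,0.0095],"offset":[0.0002,-0.006,0],"gripper":-1},{"rotation":[0,0,0.0095],"offset":[0.0002,-0.006,0],"gripper":-1}]'
python3 -m jog '[{"rotation":[0,0,0.0095],"offset":[0.0002,-0.006,0],"gripper":-1},{"rotation":[0,0,0.0095],"offset":[0.0002,-0.006,0],"gripper":-1},{"rotation":[0,0,0.0095],"offset":[0.0002,-0.006,0],"gripper":-1},{"rotation":[0,0,0.0095],"offset":[0.0002,-0.006,0],"gripper":-1},{"rotation":[0,0,0.0095],"offset":[0.0002,-0.006,0],"gripper":-1}]'
python3 -m jog '[{"rotation":[0,0,0.0095],"offset":[0.0002,-0.006,0],"gripper":-1},{"rotation":[0,0,0.0095],"offset":[0.0002,-0.006,0],"gripper":-1},{"rotation":[0,0,0.0095],"offset":[0.0002,-0.006,0],"gripper":-1},{"rotation":[0,0,0],"offset":[0,0,0],"gripper":-1}]'
python3 - <<'E'
from h import *
stat()
print("ideal",lug(1.4,.043))
E
```

```text
t: 5.28
ee_pos: [0.5168, 0.1326, 0.0438]
orientation: [0.0, 0.928, -0.373, 0.002]
ft_force: [3.1, -11.4, 6.3]
opening: 0.0116
finger_force: 38.9
t: 5.7
ee_pos: [0.5281, 0.1413, 0.0437]
orientation: [0.0, 0.862, -0.506, 0.001]
ft_force: [2.7, -10.3, 6.7]
opening: 0.0113
finger_force: 39.0
t: 6.03
ee_pos: [0.5363, 0.1449, 0.0437]
orientation: [0.001, 0.814, -0.581, 0.001]
ft_force: [1.8, -10.1, 8.2]
opening: 0.0116
finger_force: 39.3
t 6.0333 p [0.5363 0.1449 0.0437] yaw 1.9009 F [  1.8 -10.1   8.2] op 0.0116 j [ 0.56  0.51 -0.41  0.   -0.65 -0.23]
ideal (array([0.53713264, 0.14647476, 0.043     ]), np.float64(1.8743920413889428))
```

```bash

python3 -m jog '[{"rotation":[0,0,0.0095],"offset":[0.0002,-0.006,0],"gripper":-1},{"rotation":[0,0,0.0095],"offset":[0.0002,-0.006,0],"gripper":-1},{"rotation":[0,0,0],"offset":[0,0,0],"gripper":-1},{"rotation":[0,0,0],"offset":[0,0,0],"gripper":-1}]'
python3 - <<'E'
from h import *
stat()
E
```

```text
t: 6.37
ee_pos: [0.5383, 0.1453, 0.0436]
orientation: [0.005, 0.78, -0.625, -0.0]
ft_force: [-7.4, -9.7, 14.4]
opening: 0.0113
finger_force: 71.4
t 6.3667 p [0.5383 0.1453 0.0436] yaw 1.7908 F [-7.4 -9.7 14.4] op 0.0113 j [ 0.56  0.51 -0.4   0.   -0.67 -0.34]
```

The force jump shows the stop has been reached. I back off the strain, open, rise and look.

```bash

python3 -m jog '[{"rotation":[0,0,-0.01],"offset":[0,0.004,0],"gripper":-1},{"rotation":[0,0,0],"offset":[0,0,0],"gripper":0.1},{"rotation":[0,0,0],"offset":[0,0,0],"gripper":0.1},{"rotation":[0,0,0],"offset":[0,0,0],"gripper":0.1},{"rotation":[0,0,0],"offset":[0,0,0],"gripper":0.1}]'
python3 -m jog '[{"rotation":[0,0,0],"offset":[0,0,-0.02],"gripper":0.1},{"rotation":[0,0,0],"offset":[0,0,-0.05],"gripper":0.1},{"rotation":[0,0,0],"offset":[0,0,-0.06],"gripper":0.1},{"rotation":[0,0,0],"offset":[0,0,-0.08],"gripper":0.1},{"rotation":[0,0,0],"offset":[0,0,-0.08],"gripper":0.1}]'>/dev/null
python3 - <<'E'
from h import *
import pickle
stat()
p=S(0,.1,.20);path(p,ST[2]+np.pi/2,4)
E
```

```text
t: 6.78
ee_pos: [0.5394, 0.1485, 0.0418]
orientation: [-0.001, 0.797, -0.603, 0.0]
ft_force: [-0.1, 0.7, -0.1]
opening: 0.0469
finger_force: 0.0
t 7.2 p [0.5385 0.1478 0.1882] yaw 1.8463 F [ 0.8  0.7 -0.5] op 0.0469 j [ 0.56  0.33 -0.25 -0.   -0.99 -0.28]
[0.037, 0.0051, -0.0059] [0.0002, -0.0001, 0.0161]
[0.0373, 0.0013, -0.0059] [0.0, 0.0, 0.0161]
[0.0372, -0.0024, -0.0059] [0.0, 0.0, 0.0161]
[0.0368, -0.0062, -0.0059] [0.0, 0.0, 0.0161]
```

```bash

python3 -m jog '[{"rotation":[0,0,0.0161],"offset":[0.037,0.0051,-0.0059],"gripper":-0.18},{"rotation":[0,0,0.0161],"offset":[0.0373,0.0013,-0.0059],"gripper":-0.18},{"rotation":[0,0,0.0161],"offset":[0.0372,-0.0024,-0.0059],"gripper":-0.18},{"rotation":[0,0,0.0161],"offset":[0.0368,-0.0062,-0.0059],"gripper":-0.18},{"rotation":[0,0,0],"offset":[0,0,0],"gripper":-0.18}]'
python3 - <<'E'
from h import *
import pickle
stat()
s=observe();im=capture("wrist")[:,:,::-1].copy();cv2.imwrite("pics/w3.png",im);pickle.dump(s,open("w3.pkl","wb"))
c=cam("wrist",s)
for P in (lug(1.4,.051,.064)[0],lug(1.4,.051,.05)[0],S(0,.125,.059),S(-.052,.042,.046),S(.052,.042,.046),S(-.032,.025,.072),S(.032,.025,.072),S(.032,-.025,.066),S(-.032,-.025,.066)):
    a=proj(c,P)[0];cv2.circle(im,tuple(int(v) for v in a),2,(0,255,0),-1)
cv2.imwrite("pics/w3o.png",im)
path(S(0,.056,.10),ST[2]+np.pi/2,4)
E
```

```text
t: 7.62
ee_pos: [0.5497, 0.0721, 0.1998]
orientation: [0.001, -0.658, 0.753, -0.0]
ft_force: [0.1, -0.1, -0.4]
opening: 0.0352
finger_force: 0.0
t 7.6167 p [0.5497 0.0721 0.1998] yaw 1.4362 F [ 0.1 -0.1 -0.4] op 0.0352 j [ 0.42  0.31 -0.25  0.   -1.01 -0.56]
[0.0216, 0.0004, 0.0496] [-0.0002, 0.0001, -0.0001]
[0.0216, 0.0004, 0.0497] [0.0, 0.0, -0.0001]
[0.0216, 0.0004, 0.0497] [0.0, 0.0, -0.0001]
[0.0216, 0.0004, 0.0497] [0.0, 0.0, -0.0001]
```

View pics/w3o.png

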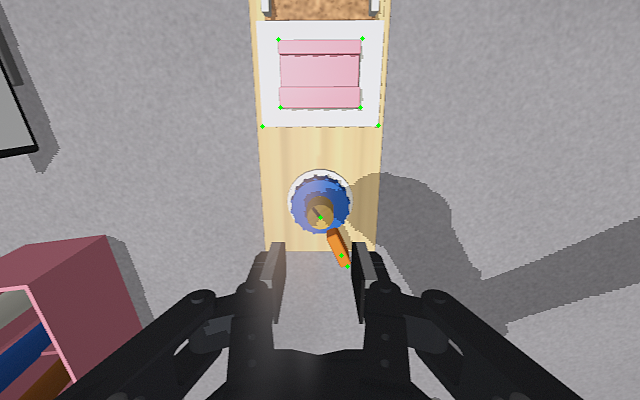

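The stand is raised (top corners at (279,40), (362,107)) and the lug lies on the 1.4 rad prediction (344,262). The knob pointer works out at about -60° world in both views, so it has not turned. Next I go behind the back wall and push.

```bash

python3 -m jog '[{"rotation":[0,0,0],"offset":[0.0216,0.0004,0.0496],"gripper":-0.18},{"rotation":[0,0,0],"offset":[0.0216,0.0004,0.0496],"gripper":-0.18},{"rotation":[0,0,0],"offset":[0.0216,0.0004,0.0496],"gripper":-0.18},{"rotation":[0,0,0],"offset":[0.0216,0.0004,0.0496],"gripper":-0.18},{"rotation":[0,0,0],"offset":[0,0,0.026],"gripper":-0.18}]'
python3 -m jog '[{"rotation":[0,0,0],"offset":[0,0,0.026],"gripper":-0.18},{"rotation":[0,0,0],"offset":[0,0,0],"gripper":-0.18},{"rotation":[0,0,0],"offset":[0,0,0],"gripper":-0.18}]'
python3 - <<'E'
from h import *
stat()
path(S(0,-.059,.073),ST[2]+np.pi/2,40)
E
```

```text
t: 8.08
ee_pos: [0.5408, 0.0303, 0.0834]
orientation: [-0.002, -0.66, 0.751, 0.001]
ft_force: [-0.8, 0.5, -0.7]
opening: 0.035
finger_force: 0.0
t: 8.33
ee_pos: [0.5429, 0.0318, 0.0728]
orientation: [-0.001, -0.661, 0.751, 0.0]
ft_force: [-0.1, 0.5, 0.1]
opening: 0.0349
finger_force: 0.0
t 8.3333 p [0.5429 0.0318 0.0728] yaw 1.4432 F [-0.1  0.5  0.1] op 0.0349 j [ 0.36  0.45 -0.41  0.   -0.71 -0.48]
[0.0058, -0.0, -0.0] [0.0002, -0.0001, 0.0]
[0.0058, -0.0, -0.0] [0.0, 0.0, 0.0]
[0.0058, -0.0, -0.0] [0.0, 0.0, 0.0]
[0.0058, -0.0, -0.0] [0.0, 0.0, 0.0]
[0.0058, -0.0, -0.0] [0.0, 0.0, 0.0]
[0.0058, -0.0, -0.0] [0.0, 0.0, 0.0]
[0.0058, -0.0, -0.0] [0.0, 0.0, 0.0]
[0.0058, -0.0, -0.0] [0.0, 0.0, 0.0]
[0.0058, -0.0, -0.0] [0.0, 0.0, 0.0]
[0.0058, -0.0, -0.0] [0.0, 0.0, 0.0]
[0.0058, -0.0, -0.0] [0.0, 0.0, 0.0]
[0.0058, -0.0, -0.0] [0.0, 0.0, 0.0]
[0.0058, -0.0, -0.0] [0.0, 0.0, 0.0]
[0.0058, -0.0, -0.0] [0.0, 0.0, 0.0]
[0.0058, -0.0, -0.0] [0.0, 0.0, 0.0]
[0.0058, -0.0, -0.0] [0.0, 0.0, 0.0]
[0.0058, -0.0, -0.0] [0.0, 0.0, 0.0]
[0.0058, -0.0, -0.0] [0.0, 0.0, 0.0]
[0.0058, -0.0, -0.0] [0.0, 0.0, 0.0]
[0.0058, -0.0, -0.0] [0.0, 0.0, 0.0]
[0.0058, -0.0, -0.0] [0.0, 0.0, 0.0]
[0.0058, -0.0, -0.0] [0.0, 0.0, 0.0]
[0.0058, -0.0, -0.0] [0.0, 0.0, 0.0]
[0.0058, -0.0, -0.0] [0.0, 0.0, 0.0]
[0.0058, -0.0, -0.0] [0.0, 0.0, 0.0]
[0.0058, -0.0, -0.0] [0.0, 0.0, 0.0]
[0.0058, -0.0, -0.0] [0.0, 0.0, 0.0]
[0.0058, -0.0, -0.0] [0.0, 0.0, 0.0]
[0.0058, -0.0, -0.0] [0.0, 0.0, 0.0]
[0.0058, -0.0, -0.0] [0.0, 0.0, 0.0]
[0.0058, -0.0, -0.0] [0.0, 0.0, 0.0]
[0.0058, -0.0, -0.0] [0.0, 0.0, 0.0]
[0.0058, -0.0, -0.0] [0.0, 0.0, 0.0]
[0.0058, -0.0, -0.0] [0.0, 0.0, 0.0]
[0.0058, -0.0, -0.0] [0.0, 0.0, 0.0]
[0.0058, -0.0, -0.0] [0.0, 0.0, 0.0]
[0.0058, -0.0, -0.0] [0.0, 0.0, 0.0]
[0.0058, -0.0, -0.0] [0.0, 0.0, 0.0]
[0.0058, -0.0, -0.0] [0.0, 0.0, 0.0]
[0.0058, -0.0, -0.0] [0.0, 0.0, 0.0]
```

```bash

python3 -m jog '[{"rotation":[0,0,0],"offset":[0.006,0,0],"gripper":-0.18},{"rotation":[0,0,0],"offset":[0.006,0,0],"gripper":-0.18},{"rotation":[0,0,0],"offset":[0.006,0,0],"gripper":-0.18},{"rotation":[0,0,0],"offset":[0.006,0,0],"gripper":-0.18},{"rotation":[0,0,0],"offset":[0.006,0,0],"gripper":-0.18}]' | grep -E "ee_pos|ft"
python3 -m jog '[{"rotation":[0,0,0],"offset":[0.006,0,0],"gripper":-0.18},{"rotation":[0,0,0],"offset":[0.006,0,0],"gripper":-0.18},{"rotation":[0,0,0],"offset":[0.006,0,0],"gripper":-0.18},{"rotation":[0,0,0],"offset":[0.006,0,0],"gripper":-0.18},{"rotation":[0,0,0],"offset":[0.006,0,0],"gripper":-0.18}]'| grep -E "ee_pos|ft"
python3 -m jog '[{"rotation":[0,0,0],"offset":[0.006,0,0],"gripper":-0.18},{"rotation":[0,0,0],"offset":[0.006,0,0],"gripper":-0.18},{"rotation":[0,0,0],"offset":[0.006,0,0],"gripper":-0.18},{"rotation":[0,0,0],"offset":[0.006,0,0],"gripper":-0.18},{"rotation":[0,0,0],"offset":[0.006,0,0],"gripper":-0.18}]'| grep -E "ee_pos|ft"
python3 - <<'E'
from h import *
stat();im=capture("wrist")[:,:,::-1].copy();cv2.imwrite("pics/w4.png",im[:300])
E
```

```text
ee_pos: [0.5412, 0.0161, 0.0737]
ft_force: [-0.4, 0.4, 0.3]
ee_pos: [0.5394, 0.0014, 0.0733]
ft_force: [0.7, 1.5, 0.5]
ee_pos: [0.5371, -0.0137, 0.0731]
ft_force: [0.4, 0.4, 0.3]
t 9.5833 p [ 0.5371 -0.0137  0.0731] yaw 1.4414 F [0.4 0.4 0.3] op 0.0351 j [ 0.28  0.44 -0.43  0.   -0.7  -0.41]
```

View pics/w4.png

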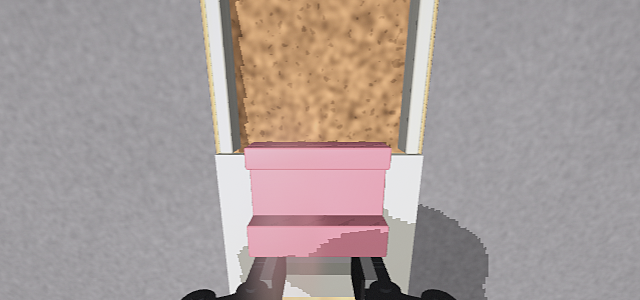

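The stand is square and centred between the rails, with its edges at 247 and 390 against rails at 235 and 405. I continue the push.

```bash

python3 -m jog '[{"rotation":[0,0,0],"offset":[0.006,0,0],"gripper":-0.18},{"rotation":[0,0,0],"offset":[0.006,0,0],"gripper":-0.18},{"rotation":[0,0,0],"offset":[0.006,0,0],"gripper":-0.18},{"rotation":[0,0,0],"offset":[0.006,0,0],"gripper":-0.18},{"rotation":[0,0,0],"offset":[0.006,0,0],"gripper":-0.18}]' | grep -E "ee_pos|ft"
python3 -m jog '[{"rotation":[0,0,0],"offset":[0.006,0,0],"gripper":-0.18},{"rotation":[0,0,0],"offset":[0.006,0,0],"gripper":-0.18},{"rotation":[0,0,0],"offset":[0.006,0,0],"gripper":-0.18},{"rotation":[0,0,0],"offset":[0.006,0,0],"gripper":-0.18},{"rotation":[0,0,0],"offset":[0.006,0,0],"gripper":-0.18}]'| grep -E "ee_pos|ft"
python3 -m jog '[{"rotation":[0,0,0],"offset":[0.006,0,0],"gripper":-0.18},{"rotation":[0,0,0],"offset":[0.006,0,0],"gripper":-0.18},{"rotation":[0,0,0],"offset":[0.006,0,0],"gripper":-0.18},{"rotation":[0,0,0],"offset":[0.006,0,0],"gripper":-0.18},{"rotation":[0,0,0],"offset":[0.006,0,0],"gripper":-0.18}]'| grep -E "ee_pos|ft"
python3 -m jog '[{"rotation":[0,0,0],"offset":[0.006,0,0],"gripper":-0.18},{"rotation":[0,0,0],"offset":[0.006,0,0],"gripper":-0.18},{"rotation":[0,0,0],"offset":[0.006,0,0],"gripper":-0.18},{"rotation":[0,0,0],"offset":[0.004,0,0],"gripper":-0.18},{"rotation":[0,0,0],"offset":[0.002,0,0],"gripper":-0.18}]'| grep -E "ee_pos|ft"
python3 - <<'E'
from h import *
stat()
p,r=tool();print("station",R.from_euler("z",-ST[2]).apply(p-[ST[0],ST[1],0]))
im=capture("wrist")[:,:,::-1].copy();c=cam("wrist")
for P in(S(-.032,-.070,.068),S(.032,-.070,.068),S(-.032,-.12,.062),S(.032,-.12,.062),S(0,-.162,.044),S(0,-.042,.046)):
    a=proj(c,P)[0];print(a.round(0));cv2.circle(im,tuple(int(v) for v in a),2,(0,255,0),-1)
cv2.imwrite("pics/w5.png",im[:300])
E
```

```text
ee_pos: [0.5351, -0.0286, 0.073]
ft_force: [0.2, 0.4, -1.0]
ee_pos: [0.5333, -0.0434, 0.0731]
ft_force: [-0.5, 0.6, -0.7]
ee_pos: [0.5313, -0.0583, 0.0731]
ft_force: [-0.8, 0.4, -0.7]
ee_pos: [0.5298, -0.0702, 0.0731]
ft_force: [0.6, 0.9, 0.0]
t 11.3 p [ 0.5298 -0.0702  0.0731] yaw 1.4412 F [0.6 0.9 0. ] op 0.0349 j [ 0.17  0.44 -0.44  0.   -0.7  -0.3 ]
station [-0.00037247 -0.04540866  0.07312588]
[389. 227.]
[250. 227.]
[395. 113.]
[244. 114.]
[319.  12.]
[319. 257.]
```

View pics/w5.png

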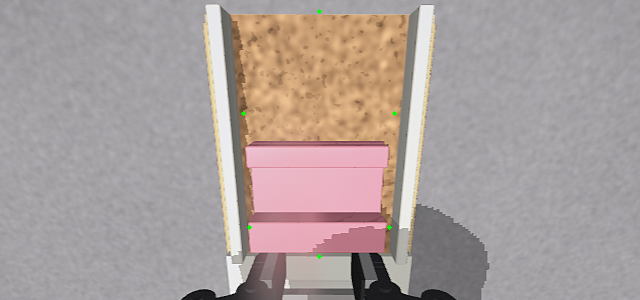

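The stand is on the pad and square. Its back edge at row 253 puts it at y of about -59 mm, so I push about 15 mm more towards the middle. Then I back off and rise.

```bash

python3 -m jog '[{"rotation":[0,0,0],"offset":[0.006,0,0],"gripper":-0.18},{"rotation":[0,0,0],"offset":[0.006,0,0],"gripper":-0.18},{"rotation":[0,0,0],"offset":[0.006,0,0],"gripper":-0.18},{"rotation":[0,0,0],"offset":[0.006,0,0],"gripper":-0.18},{"rotation":[0,0,0],"offset":[0.004,0,0],"gripper":-0.18}]' | grep -E "ee_pos|ft"
python3 -m jog '[{"rotation":[0,0,0],"offset":[0.002,0,0],"gripper":-0.18},{"rotation":[0,0,0],"offset":[-0.006,0,0],"gripper":-0.18},{"rotation":[0,0,0],"offset":[-0.03,0,0],"gripper":-0.18},{"rotation":[0,0,0],"offset":[-0.04,0,-0.03],"gripper":-0.18},{"rotation":[0,0,0],"offset":[-0.04,0,-0.07],"gripper":-0.18}]'| grep -E "ee_pos|ft"
python3 -m jog '[{"rotation":[0,0,0],"offset":[-0.04,0,-0.07],"gripper":-0.18},{"rotation":[0,0,0],"offset":[0,0,-0.07],"gripper":-0.18},{"rotation":[0,0,0],"offset":[0,0,0],"gripper":-0.18},{"rotation":[0,0,0],"offset":[0,0,0],"gripper":-0.18}]'| grep -E "ee_pos|ft"
python3 - <<'E'
from h import *
stat()
im=capture("wrist")[:,:,::-1].copy();c=cam("wrist")
for P in(S(-.032,-.075,.068),S(.032,-.075,.068),S(-.032,-.125,.062),S(.032,-.125,.062),S(0,-.162,.044),S(0,-.042,.046)):
    a=proj(c,P)[0];print(a.round(0));cv2.circle(im,tuple(int(v) for v in a),2,(0,255,0),-1)
cv2.imwrite("pics/w6.png",im[:300])
q,y=lug(1.4,.14);print(q,y);path(q,y,5)
E
```

```text
ee_pos: [0.528, -0.0841, 0.0731]
ft_force: [0.1, 0.6, 0.2]
ee_pos: [0.5321, -0.0273, 0.1194]
ft_force: [1.8, 1.1, 0.8]
ee_pos: [0.539, -0.0065, 0.1955]
ft_force: [-0.8, -0.1, -0.3]
t 12.5167 p [ 0.539  -0.0065  0.1955] yaw 1.4425 F [-0.8 -0.1 -0.3] op 0.0349 j [ 0.29  0.29 -0.29  0.   -0.99 -0.42]
[360.  80.]
[277.  80.]
[362.   8.]
[275.   8.]
[319. -42.]
[319. 122.]
[0.53713264 0.14647476 0.14      ] 1.8743920413889428
[-0.0608, 0.0082, 0.0215] [-0.0002, 0.0001, -0.0138]
[-0.0613, 0.0029, 0.0214] [0.0, 0.0, -0.0138]
[-0.0614, -0.0024, 0.0214] [0.0, 0.0, -0.0138]
[-0.0609, -0.0077, 0.0214] [0.0, 0.0, -0.0138]
[-0.06, -0.013, 0.0214] [0.0, 0.0, -0.0138]
```

View pics/w6.png

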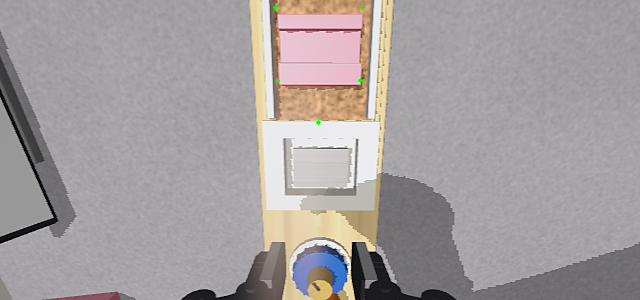

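The stand lies square and wholly on the cork (edges at 278/362, rows 14–86, mould edge at row 122), and the ejector is bare. Now I return to the lug.

```bash

python3 -m jog '[{"rotation":[0,0,-0.0138],"offset":[-0.0608,0.0082,0.0215],"gripper":0.1},{"rotation":[0,0,-0.0138],"offset":[-0.0613,0.0029,0.0214],"gripper":0.1},{"rotation":[0,0,-0.0138],"offset":[-0.0614,-0.0024,0.0214],"gripper":0.1},{"rotation":[0,0,-0.0138],"offset":[-0.0609,-0.0077,0.0214],"gripper":0.1},{"rotation":[0,0,-0.0138],"offset":[-0.06,-0.013,0.0214],"gripper":0.1}]' >/dev/null
python3 -m jog '[{"rotation":[0,0,0],"offset":[0,0,0],"gripper":0.1},{"rotation":[0,0,0],"offset":[0,0,0],"gripper":0.1}]' >/dev/null
python3 - <<'E'
from h import *
stat();q,y=lug(1.4,.043);path(q,y,5)
E
```

```text
t 13.15 p [0.5359 0.1465 0.137 ] yaw 1.8765 F [-0.3 -0.3  0.7] op 0.047 j [ 0.56  0.38 -0.32 -0.   -0.88 -0.25]
[0.0001, -0.0007, 0.0376] [0.0008, -0.0002, 0.0001]
[0.0002, -0.0005, 0.0376] [0.0, 0.0, 0.0001]
[0.0002, -0.0005, 0.0376] [0.0, 0.0, 0.0001]
[0.0002, -0.0005, 0.0376] [0.0, 0.0, 0.0001]
[0.0002, -0.0005, 0.0376] [0.0, 0.0, 0.0001]
```

```bash

python3 -m jog '[{"rotation":[0,0,0],"offset":[0,-0.0005,0.0376],"gripper":0.1},{"rotation":[0,0,0],"offset":[0,-0.0005,0.0376],"gripper":0.1},{"rotation":[0,0,0],"offset":[0,-0.0005,0.0376],"gripper":0.1},{"rotation":[0,0,0],"offset":[0,-0.0005,0.0376],"gripper":0.1},{"rotation":[0,0,0],"offset":[0,-0.0005,0.0376],"gripper":0.1}]'
python3 -m jog '[{"rotation":[0,0,0],"offset":[0,0,0],"gripper":-1},{"rotation":[0,0,0],"offset":[0,0,0],"gripper":-1},{"rotation":[0,0,0],"offset":[0,0,0],"gripper":-1},{"rotation":[0,0,0],"offset":[0,0,0],"gripper":-1},{"rotation":[0,0,0],"offset":[0,0,0],"gripper":-1}]' 40
python3 -m jog '[{"rotation":[0,0,-0.0095],"offset":[0.0002,0.006,0],"gripper":-1},{"rotation":[0,0,-0.0095],"offset":[0.0002,0.006,0],"gripper":-1},{"rotation":[0,0,-0.0095],"offset":[0.0002,0.006,0],"gripper":-1},{"rotation":[0,0,-0.0095],"offset":[0.0002,0.006,0],"gripper":-1},{"rotation":[0,0,-0.0095],"offset":[0.0002,0.006,0],"gripper":-1}]'
python3 - <<'E'
from h import *
stat();a=.0095*2*np.pi;print(lug(1.4-5*a,.043))
E
```

```text
t: 13.57
ee_pos: [0.538, 0.1448, 0.0444]
orientation: [0.001, 0.805, -0.593, -0.0]
ft_force: [-0.1, -0.2, -0.1]
opening: 0.047
finger_force: 0.0
t: 13.98
ee_pos: [0.5374, 0.1453, 0.0461]
orientation: [0.001, 0.806, -0.592, -0.0]
ft_force: [-3.0, -4.1, -0.2]
opening: 0.0111
finger_force: 40.3
t: 14.4
ee_pos: [0.5243, 0.139, 0.0461]
orientation: [0.0, 0.885, -0.465, -0.0]
ft_force: [-1.3, -3.8, -1.7]
opening: 0.0112
finger_force: 40.3
t 14.4 p [0.5243 0.139  0.0461] yaw 2.1747 F [-1.3 -3.8 -1.7] op 0.0112 j [ 0.56  0.49 -0.44 -0.   -0.64  0.05]
(array([0.52376378, 0.13997028, 0.043     ]), np.float64(2.172843343479973))
```

Tracking well. I run the remaining 20 rows, with a small overshoot to the stop.

```bash

python3 -m jog '[{"rotation":[0,0,-0.0095],"offset":[0.0002,0.006,0],"gripper":-1},{"rotation":[0,0,-0.0095],"offset":[0.0002,0.006,0],"gripper":-1},{"rotation":[0,0,-0.0095],"offset":[0.0002,0.006,0],"gripper":-1},{"rotation":[0,0,-0.0095],"offset":[0.0002,0.006,0],"gripper":-1},{"rotation":[0,0,-0.0095],"offset":[0.0002,0.006,0],"gripper":-1}]' | grep -E "ee|ft|fin"
python3 -m jog '[{"rotation":[0,0,-0.0095],"offset":[0.0002,0.006,0],"gripper":-1},{"rotation":[0,0,-0.0095],"offset":[0.0002,0.006,0],"gripper":-1},{"rotation":[0,0,-0.0095],"offset":[0.0002,0.006,0],"gripper":-1},{"rotation":[0,0,-0.0095],"offset":[0.0002,0.006,0],"gripper":-1},{"rotation":[0,0,-0.0095],"offset":[0.0002,0.006,0],"gripper":-1}]' | grep -E "ee|ft|fin"
python3 -m jog '[{"rotation":[0,0,-0.0095],"offset":[0.0002,0.006,0],"gripper":-1},{"rotation":[0,0,-0.0095],"offset":[0.0002,0.006,0],"gripper":-1},{"rotation":[0,0,-0.0095],"offset":[0.0002,0.006,0],"gripper":-1},{"rotation":[0,0,-0.0095],"offset":[0.0002,0.006,0],"gripper":-1},{"rotation":[0,0,-0.0095],"offset":[0.0002,0.006,0],"gripper":-1}]' | grep -E "ee|ft|fin"
python3 -m jog '[{"rotation":[0,0,-0.0095],"offset":[0.0002,0.006,0],"gripper":-1},{"rotation":[0,0,-0.0095],"offset":[0.0002,0.006,0],"gripper":-1},{"rotation":[0,0,-0.0095],"offset":[0.0002,0.006,0],"gripper":-1},{"rotation":[0,0,-0.0095],"offset":[0.0002,0.006,0],"gripper":-1},{"rotation":[0,0,0],"offset":[0,0,0],"gripper":-1}]' | grep -E "ee|ft|fin"
python3 - <<'E'
from h import *
stat();print(lug(0,.043))
E
```

```text
ee_pos: [0.5136, 0.129, 0.0461]
ft_force: [-1.9, -1.9, -0.8]
finger_force: 40.2
ee_pos: [0.5063, 0.1163, 0.0461]
ft_force: [-2.1, -1.4, -1.6]
finger_force: 40.2
ee_pos: [0.503, 0.102, 0.0461]
ft_force: [-3.6, 0.6, -2.4]
finger_force: 40.2
ee_pos: [0.5034, 0.0914, 0.0461]
ft_force: [-6.3, 8.4, -0.5]
finger_force: 45.2
t 16.0667 p [0.5034 0.0914 0.0461] yaw -2.9787 F [-6.3  8.4 -0.5] op 0.0112 j [ 0.5   0.45 -0.51 -0.   -0.6   1.24]
(array([0.50252056, 0.09214091, 0.043     ]), np.float64(3.2743920413889427))
```

```bash

python3 -m jog '[{"rotation":[0,0,-0.005],"offset":[0,0.006,0],"gripper":-1},{"rotation":[0,0,0],"offset":[0,0,0],"gripper":-1},{"rotation":[0,0,0],"offset":[0,0,0],"gripper":-1}]' | grep -E "ee|ft|fin"
python3 -m jog '[{"rotation":[0,0,0.01],"offset":[0,-0.006,0],"gripper":-1},{"rotation":[0,0,0],"offset":[0,0,0],"gripper":0.1},{"rotation":[0,0,0],"offset":[0,0,0],"gripper":0.1},{"rotation":[0,0,0],"offset":[0,0,0],"gripper":0.1},{"rotation":[0,0,0],"offset":[0,0,0],"gripper":0.1}]' | grep -E "ee|ft|fin"
python3 -m jog '[{"rotation":[0,0,0],"offset":[0,0,-0.02],"gripper":0.1},{"rotation":[0,0,0],"offset":[0,0,-0.05],"gripper":0.1},{"rotation":[0,0,0],"offset":[0,0,-0.08],"gripper":0.1},{"rotation":[0,0,0],"offset":[0,0,-0.08],"gripper":0.1},{"rotation":[0,0,0],"offset":[0,0,-0.08],"gripper":0.1}]' | grep -E "ee|ft|fin"
python3 -m jog '[{"rotation":[0,0,0],"offset":[0,0.04,-0.06],"gripper":0.1},{"rotation":[0,0,0],"offset":[0,0.06,0],"gripper":0.1},{"rotation":[0,0,0],"offset":[0,0.02,0],"gripper":0.1},{"rotation":[0,0,0],"offset":[0,0,0],"gripper":0.1},{"rotation":[0,0,0],"offset":[0,0,0],"gripper":0.1}]' | grep -E "ee|ft|fin"
python3 - <<'E'
from h import *
stat()
im=capture("wrist")[:,:,::-1].copy();c=cam("wrist")
for P in(lug(0,.051,.064)[0],lug(0,.051,.03)[0],S(-.032,-.075,.068),S(.032,-.125,.062)):
    a=proj(c,P)[0];print(a.round(0));cv2.circle(im,tuple(int(v) for v in a),2,(0,255,0),-1)
cv2.imwrite("pics/w7.png",im)
E
```

```text
ee_pos: [0.5037, 0.0908, 0.0462]
ft_force: [-10.9, 19.2, 1.7]
finger_force: 57.3
ee_pos: [0.5047, 0.0899, 0.0461]
ft_force: [0.3, -1.0, -0.3]
finger_force: 0.0
ee_pos: [0.5037, 0.0894, 0.2032]
ft_force: [0.8, -0.5, -1.6]
finger_force: 0.0
ee_pos: [0.5116, 0.0298, 0.2304]
ft_force: [0.9, 0.1, -0.4]
finger_force: 0.0
t 17.5667 p [0.5116 0.0298 0.2304] yaw -3.0088 F [ 0.9  0.1 -0.4] op 0.047 j [ 0.38  0.21 -0.3  -0.   -1.06  1.33]
[259. 194.]
[257. 163.]
[438. 217.]
[508. 169.]
```

View pics/w7.png

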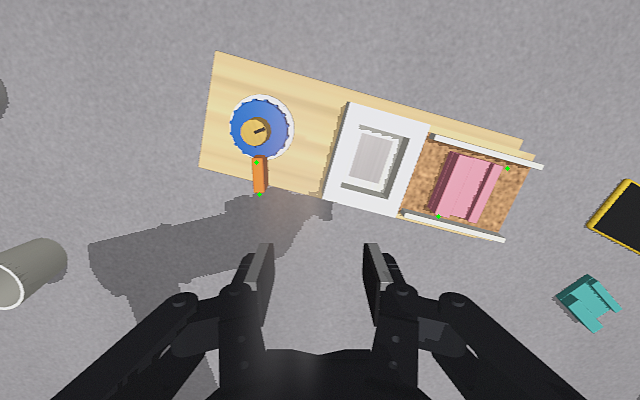

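The lug is back on its start line (257,163)–(259,194) and the ejector is down. The stand lies square on the cork, and the pointer makes the same ~19° angle as before the swing. I'm handing in.

```bash
python3 -c 'from bench import *;print(finish_job())'
```

```text
the job is handed in; nothing more can be done
None
```

I handed the job in at about 17.6 s: in the last picture the pink stand lies flat and wholly on the cork pad, the lug is back at its start stop with the ejector down, and the brass knob's pointer looks unturned.

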